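# Check the brake lever stops short of the bar

### The arm

A 7-joint arm with a two-finger parallel gripper is mounted at the origin on the work surface. World frame = base frame: x ahead of the robot, y to its left, z up, the work surface at z = 0. Lengths are in m, angles in rad, forces in N, time in s.
With the tool pointing down it reaches from about 0.425 to 0.825 m from the base axis. Payload 3.6 kg.
Tool frame: the origin (TCP) lies midway between the tips of the shut fingers; the grasp point (between the pads) lies 19 mm behind it (robot.grip_depth is the distance from the TCP to the grasp point, in m); z points along the fingers, y is the line along which they close (so a half turn about z gives the same grasp; the last joint's range is limited). The gripper opens to 93 mm and grips with 3 to 60 N. Pads are 15 mm wide; open, the fingers measure 128 mm over their backs; the gripper's body (75 mm by 188 mm) begins 65 mm behind the grasp point.
Start: joints at [1.099, 0.615, -0.013, 1.423, 0.008, 1.103, -0.04], TCP at [0.28, -0.587, 0.219] pointing down, gripper open.
Joint ranges: [-3.12, 3.12], [-0.3, 2.06], [-1.34, 1.32], [0.26, 2.42], [-1.36, 4.5], [0.01, 1.98], [-2.84, 2.84]. Speed limits (rad/s): [2.79, 2.79, 3.14, 3.14, 3.14, 3.14, 3.14].

### API

Orientations are given as a rotation vector (axis times angle).
In Python, from rig import robot, claw, kinematics, optics gives the robot as it stands. Calls block until the motion is done:
- robot.goto(position, orientation): joint-space move of the TCP to a pose.
- robot.line_to(position, ori=None, max_speed=0.15): straight line of the TCP; ori=None keeps the orientation; max_speed is the mean speed in m/s.
- robot.move_joints(angles): joint-space move.
- claw.open_gripper() and claw.grab(strength=None): open the fingers fully, or close them until they stop; strength is the grip in N (None keeps the last).
- robot.hold(seconds).
- kinematics.inverse_kinematics(position, orientation): joint angles nearest the present ones, or None.
- optics.grab_frame(name): name is "scene" or "top" or "wrist"; returns a dict with "color" (420x560x3 uint8, red, green, blue), "mtx" (3x3 intrinsics, pixels), "T" (4x4, takes a point from camera to world coordinates). Camera axes: x right, y down, z forward; pixel columns grow to the right and rows downward; lengths in m; the calibration is good to about 2 mm. A picture is of the moment at which its call begins. There is no depth.
A pose or a line that the arm cannot do raises robot.IKError and nothing moves.
- robot.sign_off(): hands the job in; it is judged then, once.
Trained networks look in the newest picture that a camera, given by its name, has taken for a name from the list of things; names that differ only in an ending like _2 or _b are one class to them, and where a whole thing is asked for, a point or a joint stands for the part that bears it (a point fixed in the world has none). Each returns a list of dicts, best first, with "p" (0 to 1); they miss things now and then, are a little off and sometimes report something else, mostly with a low value. They report only what shows in the picture. A call takes as long as a camera call.
- optics.masks_of(camera, name): "mask" (420x560 bool, what is visible of it) and "uv" ([column, row] in pixels, amid what is visible of it).
Readings, each from a call of its own:
- robot.current_t(): time.
- robot.current_qpos(): joint angles.
- robot.current_joint_velocities(): joint speeds.
- robot.current_joint_efforts(): joint torques, N m.
- robot.current_tool_pos(): TCP position.
- robot.current_ee_rot(): TCP orientation.
- robot.current_ft_force(): force on the tool from outside, world axes, zero at the start.
- robot.current_ft_torque(): the same for the moment, N m.
- robot.current_finger_gap(): finger opening in m.
- robot.current_finger_force(): force on a finger pad.
Only numpy, scipy, OpenCV 4.12 (cv2) and the standard library are available. Lean on these libraries where they do the work, as an engineer would, in place of code of your own. Each camera call takes 0.05 s, during which the arm holds its last target. There are 200 camera calls.

### The job

Two half handlebars stand in bench clamps. With the outside of your fingers, press the long brake lever in towards its bar until it comes up firmly against its stop, well short of the rubber grip, keep it there for a good second without forcing it, then ease it back out under your fingers, not letting it snap, and come clear. Grasp nothing, put no finger between lever and grip, stay off the bar, and leave the short lever and the loose things alone.

Things in the scene. Friction and masses are not known exactly. Their poses are not given: they have to be found in the camera images.
- brake_clamp: Fixed bench clamp and half handlebar with the LONG brake lever. Origin on the surface under the grip; x points from bar to lever side, y along the bar to post and lever pivot. In mm: base plate 110 x 80 x 12 centred at y 95 (y 55 to 135); post at y 97 to 127, top z 150; pivot bracket and reservoir x 15 to 51, y 73 to 140, top z 155. Nothing stands under the outer part of bar and lever.
- brake_lever (a joint): Angle of the brake lever, rad: 0 = fully out (rest), grows as it is pressed in; hard stop at 0.26, where about 25 mm of gap is left to the grip. It springs back to 0 if let go.
- brake_press (a point): Point on the outer face (the side away from the bar) of the brake lever, 130 mm along the bar direction from the pivot, at the lever's mid height of 130 mm; moves with the lever, about 32 mm from rest to stop. The natural place to press.
- clutch_clamp: A second fixed bench clamp and half handlebar, mirrored (post and pivot towards its -y), that carries the SHORT lever. Origin on the surface under the bar, x points to the lever side; otherwise same sizes as brake_clamp. The two clamps may stand either way round, left and right.
- clutch_lever (a joint): Angle of the short lever, rad, 0 = out. Must stay out.
- clutch_tip (a point): Centre of the ball end of the short aluminium lever (100 mm long), at 130 mm height.
- spare_grip: Loose black rubber grip standing upright, 32 mm diameter (collar 42 mm at the foot), 85 mm tall; origin at centre of the underside. Leave alone.
- bolt_cup: Loose steel cup, 70 mm wide, 60 mm tall; origin at centre of the underside. Leave alone.
- hammer: Loose hammer lying on the bench. Leave alone.
- brake_pivot (a point): The long aluminium brake lever: blade 13 mm thick, 18 mm ball end, 180 mm long, level at 130 mm height. This point: its vertical pivot, at (34, 85, 130) mm in brake_clamp. Centre line at rest from here, clamp axes: (0,0), (28,-22), (42,-60), (50,-105), (56,-140), ball (66,-168) mm; a rib reaches 4 mm farther on the inner side. Pressing turns it clockwise from above. Spring: 3.5 N at brake_press at first, 10 N at the stop.
- brake_bar (a point): Bare bar, 22 mm diameter, with a ribbed black rubber grip (34 mm diameter, 38 mm at its collar) on it; horizontal, fixed, along y of the clamp from y -105 to +140 mm, axis 130 mm above the surface. This point lies on the bar axis, directly above the origin of brake_clamp. Not to be touched.

How it is judged:
By the outcome, as a careful person would: the job done as asked, in the order asked, and still so for the second after the job is handed in, with the robot touching nothing.
It also fails if it takes over 42 s, if anything falls off the work surface, if the arm or the gripper's body presses on something with over 40 N, if the wrist force passes 120 N, or if a joint passes its speed limit or range.

## Working session

There is one attempt and no reset: what is moved stays moved. The work goes in short steps, each a Python script; the robot and the scene stay as the last script left them, time stands still between calls to the robot, and variables do not carry over. Pictures are saved under pics/ and viewed, at most 10 in all, crops included, and the job is handed in when it is done.

```bash
mkdir -p pics; ls
python3 - <<'E'
from rig import robot, claw, kinematics, optics
import cv2,numpy as np
ims=[]
for c in("scene","top"):
    f=optics.grab_frame(c); im=f["color"][:,:,::-1].copy()
    print(c,f["mtx"].round(1).tolist(),f["T"].round(3).tolist())
    for n in("brake_clamp","brake_lever","clutch_lever","clutch_clamp","spare_grip","bolt_cup","hammer","brake_press","brake_pivot","clutch_tip","brake_bar"):
        for r in optics.masks_of(c,n)[:2]:
            print(c,n,round(r["p"],2),np.round(r["uv"]),r["mask"].sum())
    cv2.imwrite(f"pics/{c}.png",cv2.resize(im,(800,600)))
print(robot.current_t(),robot.current_ee_rot())
E
```

```text
pics
scene [[520.3, 0.0, 279.1], [0.0, 520.3, 211.0], [0.0, 0.0, 1.0]] [[-0.469, 0.702, -0.536, 1.148], [0.883, 0.363, -0.297, 0.312], [-0.014, -0.612, -0.791, 0.889], [0.0, 0.0, 0.0, 1.0]]
scene brake_clamp 0.57 [258. 144.] 4061
scene brake_lever 0.58 [212. 146.] 518
scene clutch_lever 0.74 [375. 237.] 557
scene clutch_clamp 0.9 [356. 215.] 4938
scene clutch_clamp 0.64 [378. 238.] 491
scene spare_grip 0.85 [255. 268.] 646
scene bolt_cup 0.71 [321. 317.] 1384
scene brake_press 0.92 [216. 147.] 715
scene brake_press 0.26 [159. 229.] 1916
scene brake_pivot 0.58 [212. 146.] 670
scene clutch_tip 0.86 [376. 238.] 536
scene brake_bar 0.79 [257. 142.] 4325
top [[441.9, 0.0, 278.9], [0.0, 441.9, 212.4], [0.0, 0.0, 1.0]] [[-0.145, -0.968, 0.205, 0.421], [-0.989, 0.143, -0.025, 0.028], [-0.005, -0.207, -0.978, 1.01], [0.0, 0.0, 0.0, 1.0]]
top brake_clamp 0.88 [354. 271.] 4158
top brake_lever 0.82 [373. 223.] 667
top clutch_lever 0.86 [176. 227.] 371
top clutch_clamp 0.7 [213. 256.] 3791
top spare_grip 0.82 [270. 177.] 344
top bolt_cup 0.59 [193. 173.] 818
top hammer 0.86 [368. 170.] 1277
top hammer 0.41 [355. 274.] 3933
top brake_press 0.73 [373. 224.] 668
top brake_pivot 0.82 [370. 226.] 720
top clutch_tip 0.81 [181. 226.] 381
top brake_bar 0.73 [355. 269.] 4059
1.2 [-3.06416441e+00 -6.92935788e-01 -6.16991426e-05]
```

View pics/top.png

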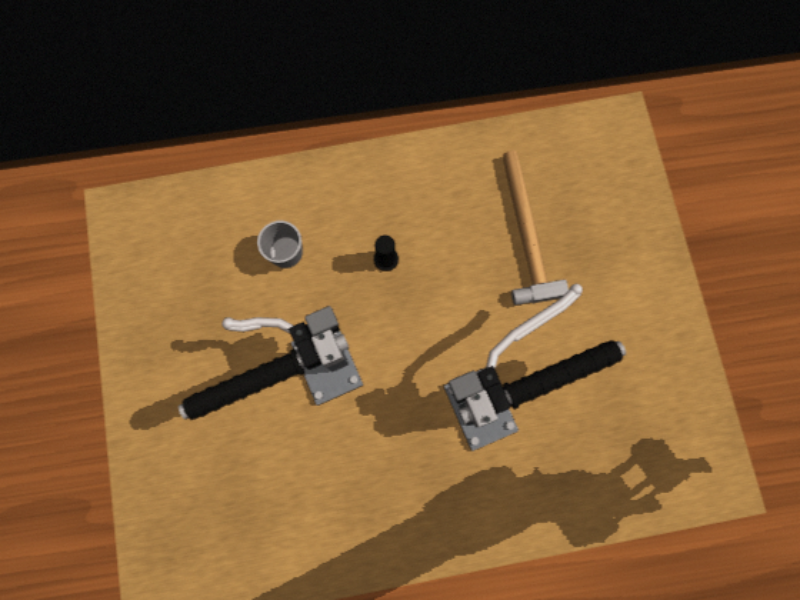

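View pics/scene.png

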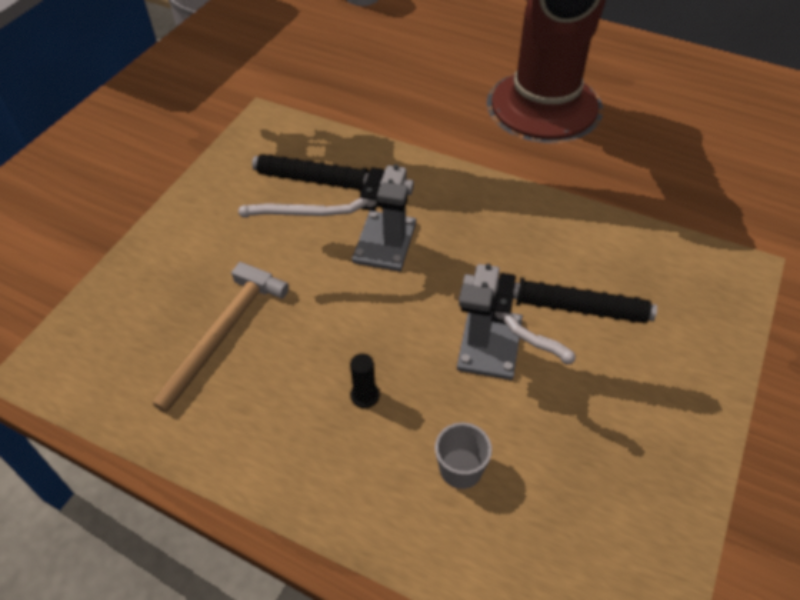

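Top view (800x600 px): the long brake lever is at right, with its ball at (577,289), bar end at (622,349) and post at about (480,410). The hammer head at (540,293) lies low, near the ball. Scene view: ball (244,211), bar end (257,163). The clutch clamp is well away at left.

```bash
cat > h.py <<'E'
import numpy as np, json
from scipy.spatial.transform import Rotation as R
P=dict(pivot=(34,85,130)); CL=np.array([(0,0),(28,-22),(42,-60),(50,-105),(56,-140),(66,-168)])
CLc=np.c_[CL+[34,85],np.full(6,130)]/1000
def toW(pose,p):
    p=np.atleast_2d(p); c,s=np.cos(pose[2]),np.sin(pose[2])
    return np.c_[p[:,:2]@np.array([[c,s],[-s,c]])+pose[:2],p[:,2]]
def proj(f,w):
    q=(w-f["T"][:3,3])@f["T"][:3,:3]; q=q@f["mtx"].T; return q[:,:2]/q[:,2:]
E
python3 - <<'E'
from h import *
from rig import robot,kinematics,optics
import cv2
from scipy.optimize import least_squares
pts=np.array([CLc[5],(0,-.105,.13)])
obs={"top":np.array([(577,289),(622,349)])*.7,"scene":np.array([(244,211),(257,163)])*.7}
F={c:optics.grab_frame(c) for c in obs}; D={}
for c in obs:
    m=optics.masks_of(c,"brake_lever")[0]["mask"]
    D[c]=cv2.distanceTransform((~m).astype(np.uint8),cv2.DIST_L2,5)
res=lambda p:np.concatenate([(proj(F[c],toW(p,pts))-obs[c]).ravel() for c in obs])
s=least_squares(res,[.5,-.2,.2],loss="soft_l1"); print(s.x,res(s.x).round(1))
for c in obs:
    print(c,[round(float(D[c][int(v),int(u)]),1) for u,v in proj(F[c],toW(s.x,CLc))])
json.dump(list(s.x),open("pose.json","w"))
ims=[]
for c in obs:
    im=F[c]["color"][:,:,::-1].copy()
    k=np.vstack([CLc,[(0,y,.13) for y in(-.105,.0,.14)],[(x,y,.012) for x in(-.055,.055) for y in(.055,.135)]])
    uv=proj(F[c],toW(s.x,k))
    x0,y0=(uv.mean(0)-[100,100]).astype(int); x0=max(x0,0);y0=max(y0,0); im=cv2.resize(im[y0:y0+200,x0:x0+200],(400,400),interpolation=2)
    for u in uv: cv2.circle(im,tuple(int(a) for a in (u-[x0,y0])*2),2,(0,0,255),-1)
    ims.append(im)
cv2.imwrite("pics/fit.png",np.hstack(ims))
print(toW(s.x,[(.095,-.044,.13),CLc[5]]),np.linalg.norm(toW(s.x,[(.095,-.044,.13)])[0,:2]))
E
```

```text
[ 0.47365609 -0.18936642  0.2149945 ] [-0.3 -0.  -1.3 -0.3 -0.2 -1.1 -0.6 -1.2]
top [2.2, 0.0, 0.0, 0.0, 0.0, 0.0]
scene [0.0, 0.0, 0.0, 0.0, 0.0, 0.0]
[[ 0.57585601 -0.21208594  0.13      ]
 [ 0.58906124 -0.24912136  0.13      ]] 0.613669775817648
```

View pics/fit.png

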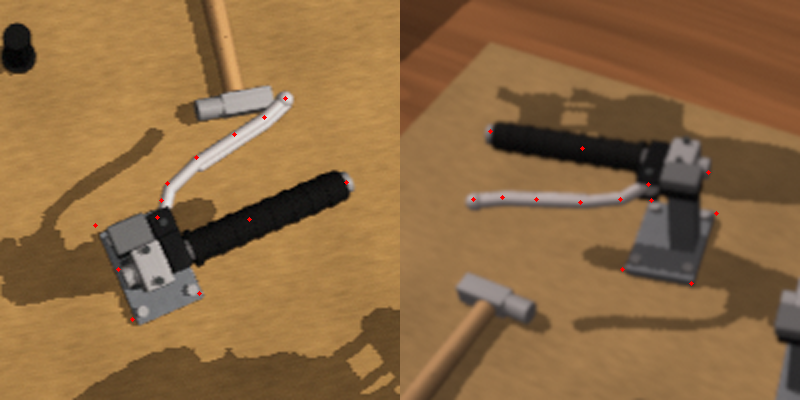

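Fit agrees with both views to about 2 px. Next: shut the fingers and come down on the outer side of the lever.

```bash
cat >> h.py <<'E'
pose=json.load(open("pose.json")) if __import__("os").path.exists("pose.json") else None
PIV=np.array([.034,.085]); n=np.array([35,6])/np.hypot(35,6)
PR=np.array([.034+.0543,-.045])+n*.0065
YAW0=None
def tool(d,phi,z,flip=0):
    """TCP pose: d m outside the press point along lever normal, lever angle phi"""
    c,s=np.cos(-phi),np.sin(-phi); M=np.array([[c,-s],[s,c]])
    q=PIV+M@(PR+n*d-PIV); w=toW(pose,[(*q,z)])[0]
    a=pose[2]+np.arctan2(n[1],n[0])-phi
    return w,(R.from_euler("z",a+flip*np.pi)*R.from_euler("x",np.pi)).as_rotvec()
E
python3 - <<'E'
from h import *
from rig import robot,kinematics,claw,optics
import cv2
for fl in(0,1):
    print([np.round(kinematics.inverse_kinematics(*tool(d,ph,z,fl)),2).tolist() for d,ph,z in((.045,0,.3),(.045,0,.108),(.008,.28,.108))])
claw.grab(20)
p=robot.current_tool_pos(); robot.line_to([p[0],p[1],.32],max_speed=.2)
robot.goto(*tool(.045,0,.3))
w,o=tool(.045,0,.108); robot.line_to(w,ori=o,max_speed=.12)
print(robot.current_t(),robot.current_finger_gap(),robot.current_tool_pos(),w,robot.current_ft_force())
ims=[optics.grab_frame(c)["color"][:,:,::-1] for c in("scene","top")]
cv2.imwrite("pics/near.png",np.hstack([cv2.resize(ims[0][50:250,80:330],(400,320)),cv2.resize(ims[1][130:330,240:490],(400,320))]))
E
```

```text
[[0.29, 0.56, -0.04, 1.3, 0.02, 1.29, -0.93], [0.28, 0.72, -0.01, 1.55, 0.01, 0.86, -0.92], [0.33, 0.65, 0.05, 1.71, -0.04, 0.77, -1.07]]
[[0.69, 0.66, -0.83, 1.29, 0.48, 1.39, 1.85], [0.68, 0.84, -0.75, 1.54, 0.64, 1.02, 1.71], [0.76, 0.75, -0.68, 1.7, 0.58, 0.91, 1.52]]
7.1333 0.00017105155970770393 [ 0.61780212 -0.19532793  0.10882898] [ 0.61725812 -0.19516186  0.108     ] [-0.46559606  0.71587845  0.24957151]
```

View pics/near.png

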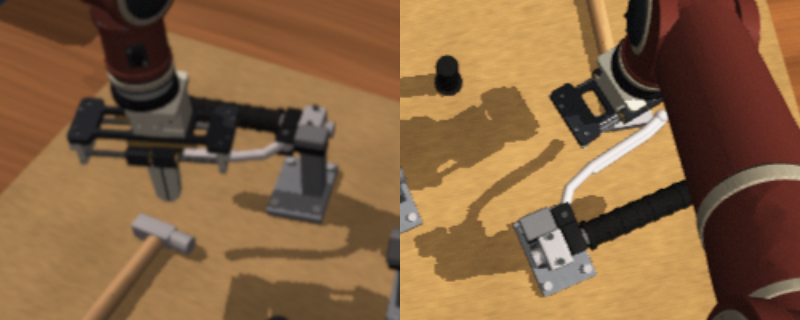

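Left (scene): the shut fingers hang beyond the lever, about (165,195), clear of the hammer. Right (top): the gripper is outside the lever and nothing is touched. Now press under force monitoring.

Run:
```python
from h import *
from rig import robot
nw=toW([0,0,pose[2]],[(*n,0)])[0]
F0=np.mean([robot.current_ft_force() for _ in range(3)],0)
def F(): return float((np.array(robot.current_ft_force())-F0)@nw)
def go(d,ph,v):
    w,o=tool(d,ph,.108); robot.line_to(w,ori=o,max_speed=v)
log=[]
go(.022,0,.06); log.append(("app",.022,F()))
d=.022
while F()<2 and d>-.004:
    d-=.002; go(d,0,.03); log.append(("d",round(d,4),F()))
ph=0; f=F(); last=f
if f>=2:
  while ph<.34 and f<14:
    ph+=.02 if ph<.2 else .006
    go(d,ph,.03); f=F(); log.append(("ph",round(ph,3),f))
    if f>4+ph*25+5 and ph<.15: log.append("early force"); break
json.dump(dict(d=d,ph=ph,F0=F0.tolist()),open("st.json","w"))
for l in log: print(*(x if isinstance(x,str) else round(x,3) for x in l))
robot.hold(.3); print(F(),robot.current_ft_force(),robot.current_t())
```

```text
app 0.022 2.007
ph 0.02 0.966
ph 0.04 0.86
ph 0.06 -0.024
ph 0.08 3.008
ph 0.1 3.704
ph 0.12 3.353
ph 0.14 4.34
ph 0.16 5.128
ph 0.18 4.318
ph 0.2 5.419
ph 0.22 6.427
ph 0.226 5.386
ph 0.232 5.935
ph 0.238 6.908
ph 0.244 6.964
ph 0.25 6.552
ph 0.256 6.192
ph 0.262 7.078
ph 0.268 7.102
ph 0.274 6.824
ph 0.28 6.784
ph 0.286 7.342
ph 0.292 6.984
ph 0.298 7.29
ph 0.304 8.111
ph 0.31 8.639
ph 0.316 7.267
ph 0.322 7.027
ph 0.328 7.115
ph 0.334 7.491
ph 0.34 7.86
7.958700167359133 [ 7.43249769  1.19453703 -3.52180635] 15.8167
```

Sensor noise tripped the contact threshold early. True contact came at about ph 0.07, so the stop should be close. Continuing in small steps with averaged force.

```bash
cat >> h.py <<'E'
def setup(robot):
    st=json.load(open("st.json")); nw=toW([0,0,pose[2]],[(*n,0)])[0]
    def F():
        v=[]
        for _ in range(4): robot.hold(.02); v.append(robot.current_ft_force())
        return float((np.mean(v,0)-st["F0"])@nw)
    def go(d,ph,v):
        w,o=tool(d,ph,.108); robot.line_to(w,ori=o,max_speed=v); return w
    return st,F,go
E
python3 - <<'E'
from h import *
from rig import robot,optics
import cv2
st,F,go=setup(robot); d,ph=st["d"],st["ph"]; f=F()
while ph<.40 and f<12.5:
    ph+=.006; w=go(d,ph,.03); f=F(); e=np.array(robot.current_tool_pos())-w
    print(round(ph,3),round(f,2),(e*1e3).round(1))
st["ph"]=ph; json.dump(st,open("st.json","w")); print(robot.current_t())
ims=[optics.grab_frame(c)["color"][:,:,::-1] for c in("scene","top")]
cv2.imwrite("pics/press.png",np.hstack([cv2.resize(ims[0][50:250,80:330],(400,320)),cv2.resize(ims[1][130:330,240:490],(400,320))]))
E
```

```text
0.346 8.36 [ 2.5 -0.1  0.3]
0.352 8.59 [2.9 0.  0.3]
0.358 10.19 [3.7 0.3 0.4]
0.364 11.27 [4.5 0.6 0.4]
0.37 12.04 [5.3 0.9 0.5]
0.376 13.45 [6.1 1.2 0.5]
17.7833
```

View pics/press.png

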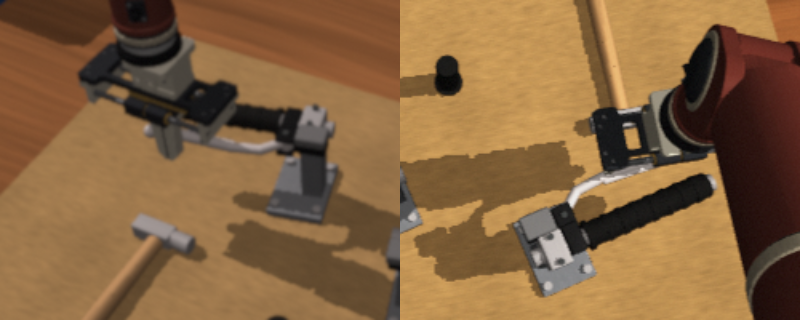

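Past ph 0.352 the force climbs and the tool stops advancing: the lever is on its stop, clear of the grip in both views. Hold, ease out, then retreat.

Run:
```python
from h import *
from rig import robot,optics
import cv2
st,F,go=setup(robot); d,ph=st["d"],st["ph"]
robot.hold(1.4); print("held",round(F(),2),robot.current_t())
while ph>.0:
    ph=max(0,ph-.03); go(d,ph,.03); print(round(ph,3),round(F(),2))
go(.06,0,.08); w,o=tool(.06,0,.28); robot.line_to(w,ori=o,max_speed=.15)
w,o=tool(.16,0,.3); robot.line_to(w,ori=o,max_speed=.2)
print(robot.current_t(),robot.current_ft_force())
ims=[optics.grab_frame(c)["color"][:,:,::-1] for c in("scene","top")]
cv2.imwrite("pics/end.png",np.hstack([cv2.resize(ims[0],(400,300)),cv2.resize(ims[1],(400,300))]))
```

```text
held 13.31 19.35
0.346 8.3
0.316 7.88
0.286 7.5
0.256 6.78
0.226 6.59
0.196 5.65
0.166 5.4
0.136 4.58
0.106 4.35
0.076 3.46
0.046 0.81
0.016 0.76
0 0.69
26.65 [-0.64395548 -0.42667521 -0.23455241]
```

View pics/end.png

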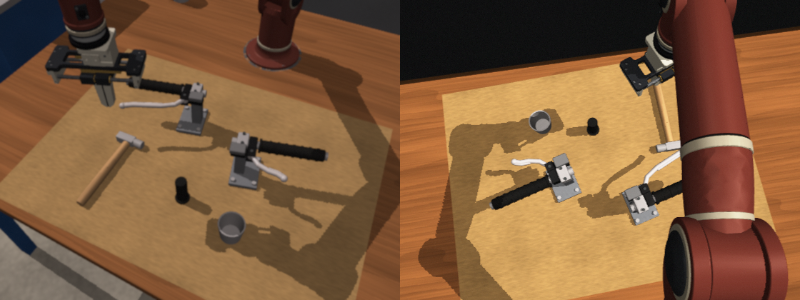

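The lever is back out, at (120,103) in the scene half. The gripper is clear and the loose things are where they were.

```bash
python3 -c "
from rig import robot
print(robot.sign_off())"
```

```text
the job is handed in; nothing more can be done
None
```

The long brake lever was pressed to its stop, held there about 1.5 s at roughly 13 N, eased back out under the fingers and left clear; the job was handed in at about 27 s, with no verdict shown.

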